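# Hang the masher on the crowded utensil rack

## Robot

A 6-joint arm with a two-finger parallel gripper is mounted at the origin on the work surface. World frame = base frame: x ahead of the robot, y to its left, z up, the work surface at z = 0. Lengths are in m, angles in rad, forces in N, time in s.
With the tool pointing down it reaches from about 0.375 to 0.975 m from the base axis. Payload 3.8 kg.
Tool frame: the origin (TCP) lies on the centre line of the jaws, within the pads' length; the fingertips stand 25 mm ahead of it and the grasp point (between the pads) lies 6 mm ahead of it; y points along the fingers, z is the direction in which the jaws open and shut, and the axes are right-handed (so a half turn about y gives the same grasp; the last joint's range is limited). The gripper opens to 85 mm and grips with 20 to 120 N. Pads are 22 mm wide; open, the fingers measure 114 mm over their backs; the gripper's body (76 mm by 85 mm) begins 54 mm behind the grasp point. The pads swing forward as they close: fully open they stand 13 mm farther back than shut.
Start: joints at [1.118, 0.264, 1.604, -0, 1.274, -0.037], TCP at [0.273, 0.617, 0.256] pointing down, gripper open.
Joint ranges: [-2.63, 2.63], [-0.94, 2.18], [0.31, 2.57], [-1.31, 4.45], [0, 2.66], [-2.55, 2.55]. Speed limits (rad/s): [2.57, 2.57, 3.14, 3.14, 3.14, 3.14].

## Interface

Orientations are given as a rotation vector (axis times angle).
In Python, from workcell import bot gives the robot as it stands.
- The arm moves only by the shell command python3 -m jog 'ROWS' [FORCE]. ROWS is JSON, a list of rows, each a list of 5 numbers: the shift along the world's x, y, z in mm, then the turn about the world's z in degrees, then the finger opening in mm, from 0 to 85.4. A call has exactly 10 rows; each row is the pose to reach, as a shift and turn from the pose commanded when the call began; what a row does not reach only later rows make up. A row lasts 1/8 s, in which the tool goes at most 62.5 mm and 10.7 degrees, less where a joint would pass 70% of its speed; a pose out of reach is approached as far as the arm can. A call with a gripper value outside its range is refused whole. The fingers move at their own pace and stop on an object; FORCE is the grip in N (left out, the last holds). Time passes only in rows, so rows that repeat a pose let the fingers close, or fill a call up. It gives the time, the measured TCP pose, the force and the opening at its end, in the units of the state.
- bot.read_state(): the state, without advancing time (a new reading comes with each control period).
- bot.read_camera(name): name is "scene" or "top"; returns a dict with "pixels" (400x640x3 uint8, red, green, blue), "fx", "fy", "cx", "cy" (pixels), "dist" ([k1, k2, p1, p2, k3] as OpenCV has them; the pictures are not rectified), "R" (3x3) and "t" (3): a world point X has camera coordinates R X + t. Camera axes: x right, y down, z forward; pixel columns grow to the right and rows downward; lengths in m; the calibration is good to about 2 mm. A picture is of the moment at which its call begins. There is no depth.
- bot.finish_job(): hands the job in, once; it reports no verdict.
The state is a dict: "time": time; "q": joint angles; "joint_vel": joint speeds; "joint_torque": joint torques, N m; "tool_pos": TCP position; "tcp_rot": TCP orientation; "wrist_force": force on the tool from outside, world axes, zero at the start; "torque": the same for the moment, N m; "width": opening from 0.0 (shut) to 1.0 (fully open).
Only numpy, scipy, OpenCV 4.12 (cv2) and the standard library are available. Lean on these libraries where they do the work, as an engineer would, in place of code of your own. Each camera call takes 0.05 s, during which the arm holds its last target.

## Task

Pick up the red-handled masher and hang it on the one empty hook of the utensil rack: from the front, push its shank past the sprung rollers of the yielding hook until it snaps in, ease off so that the hook comes forward again, then lower it until the handle rests fully home on the prongs, and only then let go. Be gentle: the hook bears no more than 25 N. Do not knock the utensils hanging on either side, and leave everything else on the counter where it is.

Things in the scene. Friction and masses are not known exactly. Their poses are not given: they have to be found in the camera images.
- masher: Masher to hang, 0.32 kg, standing on its plate: red upright handle, a block 28 (x) x 26 (y) x 75 mm tall, on a steel shank 9 mm across, 144 mm long, with an oblong steel plate 84 (x) x 38 (y) x 6 mm below. Origin on the shank's axis at the underside of the handle, 150 mm above the plate's underside; z up, x along the plate. Yaw up to 0.6 rad either way; a half turn makes no difference.
- seat (a point): Seat of the one empty hook: where the shank's axis and the handle's underside belong; on the fork's middle line, level with the top of the prongs. x points into the hook, z up. Dark steel fork: two prongs 6 mm wide, 8 mm high, 13 mm slot between, ending 6 mm beyond the seat. An upturned lip stands 5 mm above the prongs 18 to 23 mm before the seat; the handle must pass over it. Moves with the fork.
- mouth (a point): Middle of the fork's flared mouth (27 mm wide), 40 mm before the seat, level with the top of the prongs; the shank goes in here, along the seat's x. Axes as the seat's. Moves with the fork. While the shank is pressed into the slot, friction of a few N can be felt on lowering before the handle has reached the prongs.
- rollers (a point): Middle between the hook's two black sprung rollers, 9 mm before the seat, level with the prongs' top. The rollers are upright, 14 mm across, just under the prongs, 5 mm apart: the 9 mm shank must be pushed through between them, which takes 6 to 13 N depending on friction; at the snap the push drops at once by about 4 N and they close behind it. Axes as the seat's.
- hook: Yellow mount of the empty hook, fixed to the rail; origin where the seat is while nobody pushes, axes as the seat's. The fork sits on a soft spring (0.4 N per mm): under the push it backs away along x by 12 to 30 mm (hard stop at 34), so the seat as first measured is not far enough. After the snap it springs forward to the end of its slot against the shank, and to its place as the push is eased.
- rack: White rack fixed on the counter: a rail 356 mm long with five hooks 56 mm apart, seats 185 mm above the counter, mouths towards the robot. Origin on the counter under the middle of the row of seats; y along the rail, x away from the robot. The rail is 85 mm behind the seats, with mounts no higher than 193 mm. The empty hook is one of the middle three.
- turner: Neighbour, a slotted steel turner with a wooden handle like the masher's (28 x 26 x 75 mm), hanging on one of the other hooks and loose in it. Origin at the underside of the handle on the shank's axis, z up. Below it hangs within 18 mm to either side, 20 mm to front and back, and 150 mm down. To be left hanging undisturbed.
- ladle: Neighbour, a small steel ladle with a wooden handle like the masher's (28 x 26 x 75 mm), hanging on one of the other hooks and loose in it. Origin at the underside of the handle on the shank's axis, z up. Below it hangs within 18 mm to either side, 20 mm to front and back, and 150 mm down. To be left hanging undisturbed.
- scraper: Neighbour, a green-bladed scraper with a wooden handle like the masher's (28 x 26 x 75 mm), hanging on one of the other hooks and loose in it. Origin at the underside of the handle on the shank's axis, z up. Below it hangs within 18 mm to either side, 20 mm to front and back, and 150 mm down. To be left hanging undisturbed.
- spoon: Neighbour, a dark wooden flat spoon with a wooden handle like the masher's (28 x 26 x 75 mm), hanging on one of the other hooks and loose in it. Origin at the underside of the handle on the shank's axis, z up. Below it hangs within 18 mm to either side, 20 mm to front and back, and 150 mm down. To be left hanging undisturbed.
- jar: Jar with a green cap on the counter, 66 mm across, 100 mm high; origin at the centre of its underside. A bystander.
- can: Tin can, 74 mm across, 110 mm high; origin at the centre of its underside. A bystander.
- cup: White mug, 84 mm across, 85 mm high; origin at the centre of its underside. A bystander.
- carton: Brown cardboard carton 60 x 150 x 90 mm; origin at the centre of its underside. A bystander.
Things that resemble listed ones, but are neither listed nor needed, are in the scene too. Leave any white look-alike of the ladle alone.

How it is judged:
On the way, in this order (a step that is already met when the one before it is completed fails the run):
1. with the masher in the fingers, its shank is past the rollers of the hook, the handle still above the prongs (x of masher in the frame of seat between -0.004 and 0.005 m and y of masher in the frame of seat between -0.004 and 0.004 m and z of masher in the frame of seat between 0.003 and 0.03 m and contact force between the fingers and masher above 1 N), for 0.05 s.
2. the hook is forward again within 9 mm and the handle lowered onto the prongs while the fingers still hold it (x of masher in the frame of seat between -0.005 and 0.005 m and y of masher in the frame of seat between -0.004 and 0.004 m and z of masher in the frame of seat between -0.003 and 0.0025 m and distance between seat and hook below 0.009 m and contact force between the fingers and masher above 1 N), for 0.05 s.
At the end, for the whole second after the job is handed in: The masher hangs still in the empty hook: handle on the prongs (3 mm), shank within 4 mm of the seat in and across, upright within 0.10 rad, plate in line within 0.25 rad, fork forward within 4 mm; the neighbours hang within 10 mm and 0.12 rad of how they were (x of masher in the frame of seat between -0.004 and 0.004 m and y of masher in the frame of seat between -0.004 and 0.004 m and z of masher in the frame of seat between -0.003 and 0.0025 m and angle between masher's own z axis and vertical below 0.1 rad and angle between the x axis of masher and the x axis of seat, either way round below 0.25 rad and linear speed of masher below 0.02 m/s and distance between seat and hook below 0.004 m and angle between each of turner, ladle, scraper, spoon's own z axis and vertical below 0.12 rad and distance of each of turner, ladle, scraper, spoon from where it was at the start of the episode below 0.01 m); the robot touches nothing.
It fails at once if a hanging neighbour is knocked: more than 10 mm from its place or tilted by more than 0.12 rad (distance of any of turner, ladle, scraper, spoon from where it was at the start of the episode above 0.01 m or angle between any of turner, ladle, scraper, spoon's own z axis and vertical above 0.12 rad).
It fails at once if the jar, can, mug or carton is shifted by more than 15 mm (distance of any of jar, can, cup, carton from where it was at the start of the episode above 0.015 m).
It fails at once if the masher and the hook press on each other with more than 25 N (contact force between masher and hook above 25 N).
It fails at once if the masher is dropped or flung: it moves faster than 0.6 m/s (linear speed of masher above 0.6 m/s).
It also fails if it takes over 58 s, if anything falls off the work surface, if the arm or the gripper's body presses on something with over 40 N, if the wrist force passes 120 N, or if a joint passes its speed limit or range.

## Working session

There is one attempt and no reset: what is moved stays moved. The work goes in short steps, Python scripts to look and compute and a shell command to move; the robot and the scene stay as the last step left them, time stands still between calls to the robot, and variables do not carry over. Pictures are saved under pics/ and viewed, and the job is handed in when it is done.

```bash
ls; mkdir -p pics; cat > h.py <<'E'
import numpy as np,cv2
from workcell import bot
def shot(n,f):
    c=bot.read_camera(n); cv2.imwrite(f'pics/{f}.png',c['pixels'][:,:,::-1]); np.save(f'pics/{f}.npy',c,allow_pickle=True); return c
def load(f): return np.load(f'pics/{f}.npy',allow_pickle=True).item()
def KD(c): return np.array([[c['fx'],0,c['cx']],[0,c['fy'],c['cy']],[0,0,1.]]),np.array(c['dist'],float)
def ray(c,uv):
    K,D=KD(c); p=cv2.undistortPoints(np.array(uv,float).reshape(-1,1,2),K,D).reshape(-1,2)
    R=np.array(c['R']);t=np.array(c['t']); d=np.c_[p,np.ones(len(p))]@R; return -R.T@t, d/np.linalg.norm(d,axis=1)[:,None]
def plane(c,uv,z):
    o,d=ray(c,uv); return o+d*((z-o[2])/d[:,2])[:,None]
def tri(c1,u1,c2,u2):
    o1,d1=ray(c1,u1);o2,d2=ray(c2,u2);out=[]
    for a,b in zip(d1,d2):
        s=np.linalg.lstsq(np.c_[a,-b],o2-o1,rcond=None)[0]; p,q=o1+s[0]*a,o2+s[1]*b
        out.append(np.r_[(p+q)/2,np.linalg.norm(p-q)])
    return np.array(out)
def proj(c,X):
    K,D=KD(c); return cv2.projectPoints(np.array(X,float).reshape(-1,1,3),cv2.Rodrigues(np.array(c['R'],float))[0],np.array(c['t'],float),K,D)[0].reshape(-1,2)
E
python3 - <<'E'
from h import *
np.set_printoptions(precision=4,suppress=True)
for n in('scene','top'):
    c=shot(n,n+'0'); print(n,c['fx'],c['cx'],c['cy'],c['dist'],-np.array(c['R']).T@c['t'],np.array(c['R']))
print(bot.read_state())
E
```

```text
pics
scene 362.8869942415199 315.5738018076783 198.55877324843195 [-0.0447  0.      0.      0.      0.    ] [ 1.2627 -0.4059  0.8757] [[ 0.4412  0.8972  0.0172]
 [ 0.5743 -0.2676 -0.7737]
 [-0.6896  0.3512 -0.6333]]
top 362.7847393860688 321.16043426636264 203.33597417933538 [-0.0136  0.      0.      0.      0.    ] [ 0.3711 -0.0042  1.1869] [[-0.0028 -0.9999  0.013 ]
 [-0.9958  0.0016 -0.0915]
 [ 0.0914 -0.0132 -0.9957]]
{'time': 0.1, 'q': array([ 1.1181,  0.2647,  1.6053,  0.    ,  1.2737, -0.0369]), 'joint_vel': array([ 0.0002, -0.0011, -0.0029, -0.0005,  0.0012,  0.0012]), 'joint_torque': array([ -0.0008, -51.6703, -36.8593,  -0.0001,   0.0063,  -0.    ]), 'tool_pos': array([0.2724, 0.6169, 0.2551]), 'tcp_rot': array([-1.548 ,  0.3266, -0.3258]), 'wrist_force': array([ 0.5067, -0.39  , -0.1456]), 'torque': array([ 0.0302, -0.0107,  0.0471]), 'width': 1.0056930618381044}
```

View pics/scene0.png

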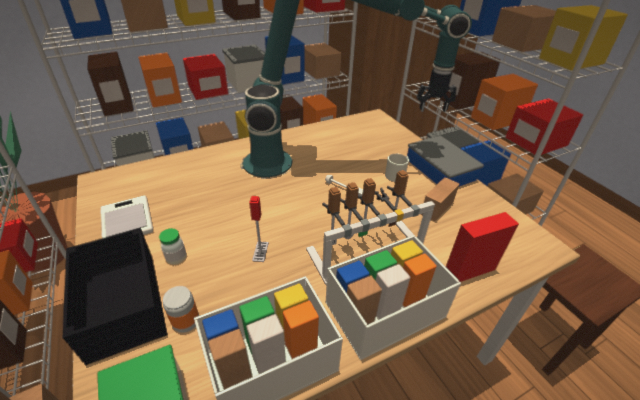

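View pics/top0.png

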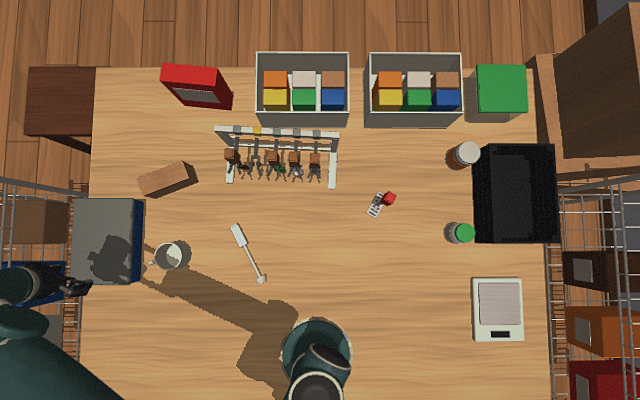

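```bash
python3 - <<'E'
from h import *
from scipy.spatial.transform import Rotation as Ro
print(Ro.from_rotvec(bot.read_state()['tcp_rot']).as_matrix().round(3))
E
```

```text
[[ 0.915 -0.001  0.404]
 [-0.404 -0.002  0.915]
 [-0.    -1.    -0.002]]
```

The scene view has the masher at (256,208) with its plate at (261,250), and the rack with wooden handles at (335–402, 170–215). In the top view the masher is near (388,199) and the rack spans columns 215–338 around row 150. Next I zoom in.

```bash
python3 - <<'E'
import cv2
s=cv2.imread('pics/scene0.png');t=cv2.imread('pics/top0.png')
cv2.imwrite('pics/z1.png',cv2.resize(s[160:280,310:450],None,fx=5.5,fy=5,interpolation=2))
cv2.imwrite('pics/z2.png',cv2.resize(t[115:200,205:350],None,fx=5.5,fy=5.5,interpolation=2))
cv2.imwrite('pics/z3.png',cv2.hconcat([cv2.resize(s[185:275,230:290],(360,540),interpolation=2),cv2.resize(t[180:225,355:405],(420,540),interpolation=2)]))
E
```

```text
(no output)
```

View pics/z1.png

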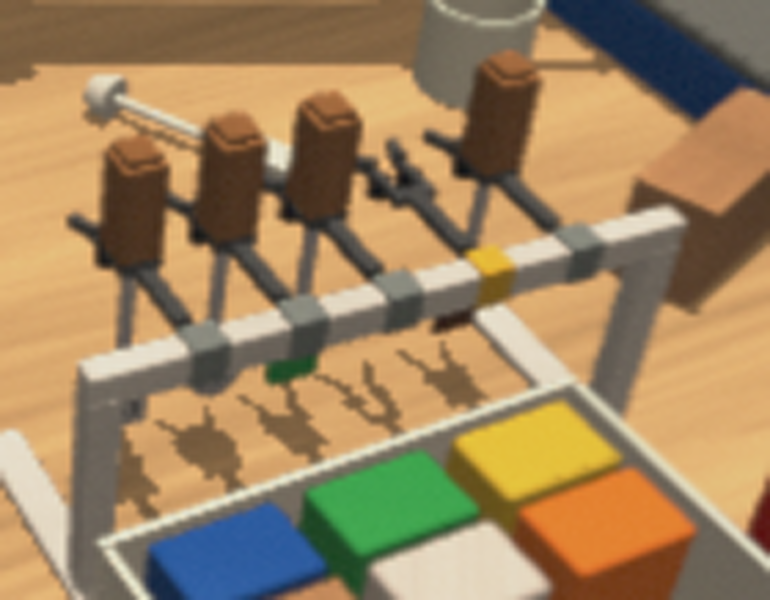

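View pics/z2.png

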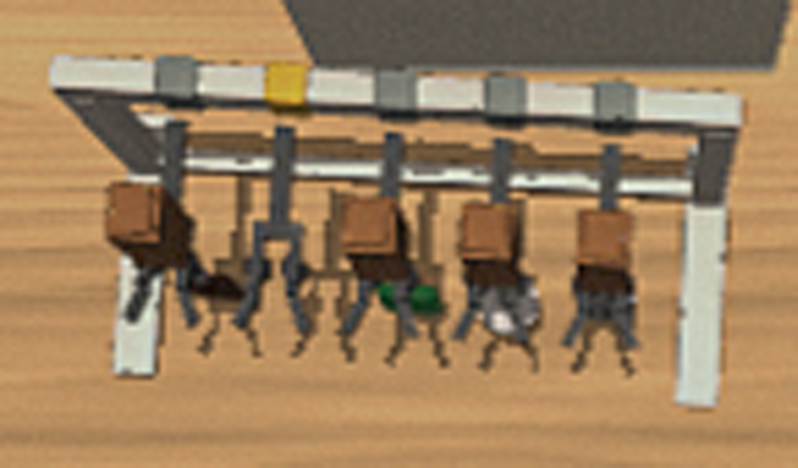

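View pics/z3.png

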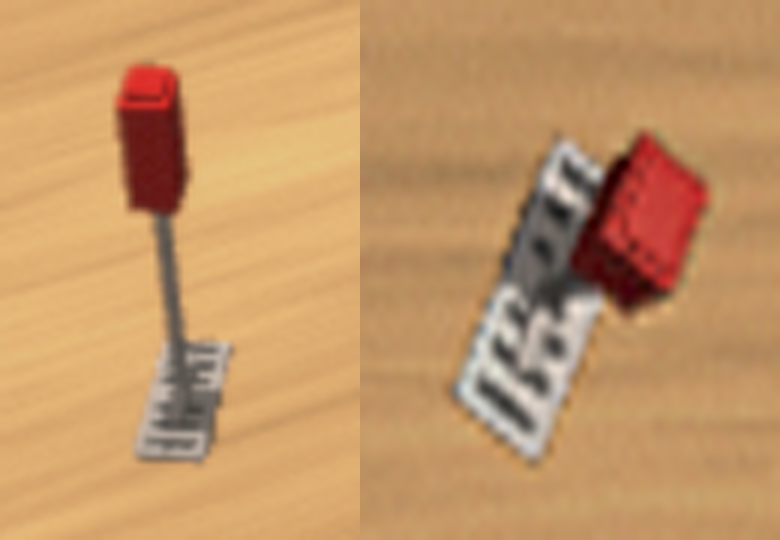

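Empty hook: second from the left in the top view, with the yellow mount at about (257,131) and its fork at (250–260, 155–175). The masher plate leans up and to the right, so its yaw is negative. Now the numbers.

```bash
python3 - <<'E'
from h import *
np.set_printoptions(precision=4,suppress=True)
s,t=load('scene0'),load('top0')
def comps(c,m,roi):
    x0,x1,y0,y1=roi; mm=np.zeros(m.shape,np.uint8); mm[y0:y1,x0:x1]=m[y0:y1,x0:x1]
    n,l,st,ce=cv2.connectedComponentsWithStats(mm); return [(st[i][4],ce[i],st[i][:4],(l==i)) for i in range(1,n) if st[i][4]>5]
def hsv(c): return cv2.cvtColor(c['pixels'],cv2.COLOR_RGB2HSV).astype(int)
hs,ht=hsv(s),hsv(t)
red=lambda h,v0:(((h[...,0]<8)|(h[...,0]>172))&(h[...,1]>150)&(h[...,2]>v0)).astype(np.uint8)
for v0 in(60,130,160,180):
    a=comps(s,red(hs,v0),(235,285,185,225));b=comps(t,red(ht,v0),(365,405,185,215))
    print(v0,[(x[0],x[1],x[2]) for x in a],[(x[0],x[1],x[2]) for x in b])
    if a and b and v0>=130:
        A=max(a,key=lambda x:x[0]);B=max(b,key=lambda x:x[0])
        print('tri',tri(s,[A[1]],t,[B[1]]),'planes',plane(s,[A[1]],.225),plane(t,[B[1]],.225))
# plate in top
w=((ht[...,1]<60)&(ht[...,2]>110)).astype(np.uint8)
w=cv2.morphologyEx(w,cv2.MORPH_CLOSE,np.ones((3,3)))
for x in comps(t,w,(360,388,185,222)):
    pts=np.argwhere(x[3])[:,::-1]; print('plate',x[0],x[1],cv2.minAreaRect(pts.astype(np.float32)),plane(t,[x[1]],.006))
yel=lambda h:((h[...,0]>18)&(h[...,0]<32)&(h[...,1]>170)&(h[...,2]>120)).astype(np.uint8)
for c,h,roi,n in((s,hs,(390,410,205,220),'s'),(t,ht,(245,270,120,140),'t')):
    for x in comps(c,yel(h),roi): print('yel',n,x[0],x[1],x[2],plane(c,[x[1]],.19))
wood=lambda h:((h[...,0]>4)&(h[...,0]<16)&(h[...,1]>110)&(h[...,2]>105)&(h[...,2]<190)).astype(np.uint8)
for x in comps(t,wood(ht),(215,335,140,170)): print('wood t',x[0],x[1],x[2],plane(t,[x[1]],.26))
for x in comps(s,wood(hs),(325,412,165,220)): print('wood s',x[0],x[1],x[2],plane(s,[x[1]],.26))
E
```

```text
60 [(np.int32(218), array([254.8532, 207.2798]), array([249, 196,  12,  24], dtype=int32))] [(np.int32(135), array([388.1852, 198.2667]), array([380, 191,  16,  15], dtype=int32))]
130 [(np.int32(66), array([254.303 , 199.4697]), array([249, 196,  11,   8], dtype=int32))] [(np.int32(96), array([389.7396, 197.2292]), array([384, 191,  12,  13], dtype=int32))]
tri [[ 0.4765 -0.2015  0.2182  0.0009]] planes [[ 0.4849 -0.2032  0.225 ]] [[ 0.4756 -0.2005  0.225 ]]
160 [(np.int32(51), array([254.0588, 198.9216]), array([249, 196,  11,   7], dtype=int32))] [(np.int32(78), array([390.0256, 197.2821]), array([384, 191,  12,  13], dtype=int32))]
tri [[ 0.4761 -0.2019  0.2201  0.0009]] planes [[ 0.4823 -0.203   0.225 ]] [[ 0.4754 -0.2013  0.225 ]]
180 [(np.int32(47), array([253.8723, 198.8936]), array([249, 196,  10,   7], dtype=int32))] [(np.int32(53), array([390.4528, 197.    ]), array([387, 192,   9,  11], dtype=int32))]
tri [[ 0.4768 -0.2027  0.221   0.0012]] planes [[ 0.482  -0.2034  0.225 ]] [[ 0.4762 -0.2024  0.225 ]]
plate 39 [378.6667 195.0513] ((378.5000305175781, 195.49998474121094),
[... 1566 characters left out ...]
167] [347 166   5   7] [[0.5133 0.0846 0.26  ]]
wood s 6 [361.1667 167.3333] [360 166   4   4] [[0.5171 0.1254 0.26  ]]
wood s 7 [331.5714 170.    ] [330 168   4   5] [[0.4922 0.0377 0.26  ]]
wood s 15 [355.7333 170.4667] [352 169   7   4] [[0.5244 0.1019 0.26  ]]
wood s 6 [326.5    170.6667] [325 170   4   3] [[0.4889 0.0224 0.26  ]]
wood s 60 [403.2167 173.4167] [397 170  13   9] [[0.5964 0.2223 0.26  ]]
wood s 58 [369.6552 182.1207] [364 179  12  10] [[0.591 0.108 0.26 ]]
wood s 57 [352.0702 186.0526] [347 183  11   8] [[0.5858 0.0528 0.26  ]]
wood s 72 [334.5972 190.4167] [328 185  13  13] [[ 0.5826 -0.0012  0.26  ]]
wood s 6 [357.1667 199.6667] [357 198   2   5] [[0.6435 0.0345 0.26  ]]
```

```bash
python3 - <<'E'
from h import *
np.set_printoptions(precision=4,suppress=True)
s,t=load('scene0'),load('top0')
P=plane(t,[[379.4,191.25],[366.7,212.5],[375.8,218.3]],.006);print(P)
d=P[0]-P[1];print('yaw edge',np.degrees(np.arctan2(d[1],d[0])),np.linalg.norm(d)); d=P[2]-P[1];print(np.degrees(np.arctan2(d[0],-d[1])),np.linalg.norm(d),'centre',(P[0]+P[2])/2)
# scene zoom corners (scale 6): plate
Q=plane(s,[[230+230/6,185+343/6],[230+137/6,185+458/6],[230+205/6,185+460/6],[230+165/6,185+342/6]],.006);print(Q,Q.mean(0))
d=Q[0]-Q[2];print(np.degrees(np.arctan2(d[1],d[0])),np.linalg.norm(d));d=Q[3]-Q[1];print(np.degrees(np.arctan2(d[1],d[0])),np.linalg.norm(d))
# handle top corners in top zoom
H=plane(t,[[355+(645-360)/8.4,180+132/12],[355+(708-360)/8.4,180+190/12],[355+(665-360)/8.4,180+290/12],[355+(592-360)/8.4,180+222/12]],.225);print(H,H.mean(0))
for i in range(4): d=H[(i+1)%4]-H[i];print(np.degrees(np.arctan2(d[1],d[0])),np.linalg.norm(d))
E
```

```text
[[ 0.5192 -0.2115  0.006 ]
 [ 0.4493 -0.1686  0.006 ]
 [ 0.4303 -0.1981  0.006 ]]
yaw edge -31.503246456197243 0.08198217429133633
-32.821214707688156 0.0351044921765214 centre [ 0.4747 -0.2048  0.006 ]
[[ 0.4534 -0.1648  0.006 ]
 [ 0.5104 -0.2375  0.006 ]
 [ 0.5266 -0.206   0.006 ]
 [ 0.4376 -0.1968  0.006 ]] [ 0.482  -0.2013  0.006 ]
150.64729723376732 0.0840274660853961
150.80475370666412 0.08338736024125827
[[ 0.4924 -0.1987  0.225 ]
 [ 0.4793 -0.2185  0.225 ]
 [ 0.4569 -0.2043  0.225 ]
 [ 0.4722 -0.1813  0.225 ]] [ 0.4752 -0.2007  0.225 ]
-123.27853340189577 0.023785960906681988
147.57220509014238 0.0265051664255598
56.46353704612113 0.02759401719450127
-40.65360451507157 0.026598067566876736
```

```bash
python3 -m jog '[[5,-20,40,-10,85],[20,-75,60,-20,85],[35,-135,60,-30,85],[50,-195,60,-40,85],[65,-255,60,-50,85],[80,-315,60,-60,85],[95,-375,60,-70,85],[110,-435,60,-80,85],[125,-495,60,-90,85],[140,-555,60,-97,85]]' 80
```

```text
time: 1.35
tool_pos: [0.4125, 0.0606, 0.3161]
tcp_rot: [-0.901, 1.596, -1.596]
wrist_force: [0.8, -0.6, -0.2]
width: 0.995
```

```bash
python3 -m jog '[[13,-55,0,0,85],[26,-110,0,0,85],[39,-165,0,0,85],[52,-220,0,0,85],[65,-262,0,0,85],[65,-262,-15,0,85],[65,-262,-30,0,85],[65,-262,-40,0,85],[65,-262,-40,0,85],[65,-262,-40,0,85]]'; python3 - <<'E'
from h import *
from scipy.spatial.transform import Rotation as Ro
s=bot.read_state();print(s['tool_pos'],Ro.from_rotvec(s['tcp_rot']).as_matrix().round(3))
a=shot('scene','s1')['pixels'];b=shot('top','t1')['pixels']
cv2.imwrite('pics/v1.png',cv2.hconcat([cv2.resize(a[130:270,190:330],(400,400),interpolation=2),cv2.resize(b[150:250,330:430],(400,400),interpolation=2)])[:,:,::-1])
E
```

```text
time: 2.6
tool_pos: [0.4778, -0.1989, 0.2767]
tcp_rot: [-0.905, 1.592, -1.593]
wrist_force: [1.0, -0.1, -0.1]
width: 0.992
[ 0.47784175 -0.19888205  0.27672718] [[-0.511  0.001  0.859]
 [-0.859 -0.    -0.511]
 [-0.    -1.     0.001]]
```

View pics/v1.png

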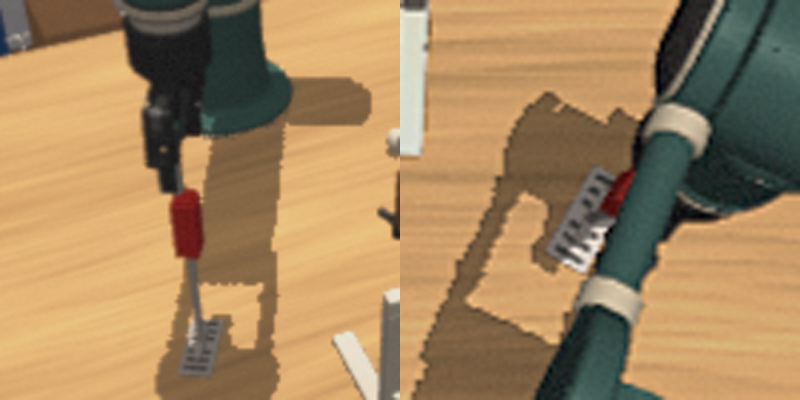

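```bash
python3 -m jog '[[0,0,-25,0,85],[0,0,-50,0,85],[0,0,-70,0,85],[0,0,-75,0,85],[0,0,-75,0,85],[0,0,-75,0,60],[0,0,-75,0,45],[0,0,-75,0,35],[0,0,-75,0,25],[0,0,-75,0,20]]' 60
```

```text
time: 3.95
tool_pos: [0.4778, -0.1995, 0.2018]
tcp_rot: [-0.904, 1.593, -1.594]
wrist_force: [-0.8, 1.5, 4.6]
width: 0.32
```

```bash
python3 -m jog '[[0,0,0,0,15],[0,0,0,0,15],[0,0,0,0,10],[0,0,0,0,10],[0,0,0,0,10],[0,0,0,0,10],[0,0,0,0,10],[0,0,0,0,10],[0,0,0,0,10],[0,0,0,0,10]]' 100;  python3 - <<'E'
from h import *
s=bot.read_state();print(s['tool_pos'],s['width']*85.4,s['wrist_force'],s['torque'])
a=shot('scene','s2')['pixels'];b=shot('top','t2')['pixels']
cv2.imwrite('pics/v2.png',cv2.hconcat([cv2.resize(a[150:270,210:310],(400,480),interpolation=2),cv2.resize(b[150:250,330:430],(400,480),interpolation=2)])[:,:,::-1])
E
```

```text
time: 5.2
tool_pos: [0.4778, -0.1996, 0.2019]
tcp_rot: [-0.904, 1.593, -1.594]
wrist_force: [-1.5, 0.2, 5.0]
width: 0.317
[ 0.47782682 -0.19957365  0.20185761] 27.04114035326917 [-1.54238056  0.17825748  4.99133766] [ 0.19424865  0.21882091 -0.01004011]
```

View pics/v2.png

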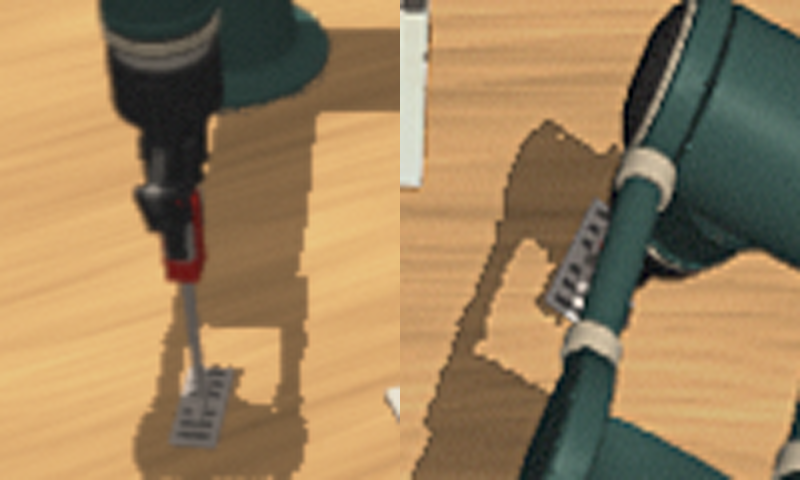

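```bash
python3 -m jog '[[0,0,20,0,10],[0,0,60,0,10],[-2,45,70,5,10],[-2,95,70,10,10],[-2,145,70,15,10],[-2,195,70,20,10],[-2,245,70,24,10],[-2,295,70,28,10],[-2,345,70,28,10],[-2,373,70,28,10]]' 100; python3 -m jog '[[0,0,0,0,10],[0,0,0,0,10],[0,0,0,0,10],[0,0,0,0,10],[0,0,0,0,10],[0,0,0,0,10],[0,0,0,0,10],[0,0,0,0,10],[0,0,0,0,10],[0,0,0,0,10]]';python3 - <<'E'
from h import *
from scipy.spatial.transform import Rotation as Ro
s=bot.read_state();print(s['tool_pos'],s['width']*85.4,s['wrist_force'],Ro.from_rotvec(s['tcp_rot']).as_matrix().round(3)[:,2])
a=shot('scene','s3')['pixels'];b=shot('top','t3')['pixels']
cv2.imwrite('pics/v3a.png',cv2.resize(a[120:270,280:440],(800,600),interpolation=2)[:,:,::-1])
cv2.imwrite('pics/v3b.png',cv2.resize(b[110:235,190:350],(800,600),interpolation=2)[:,:,::-1])
E
```

```text
time: 6.55
tool_pos: [0.4746, 0.1756, 0.2697]
tcp_rot: [-1.188, 1.245, -1.243]
wrist_force: [0.8, -0.7, -3.4]
width: 0.31
time: 7.8
tool_pos: [0.4756, 0.1735, 0.2713]
tcp_rot: [-1.186, 1.245, -1.245]
wrist_force: [-0.3, 0.5, -3.0]
width: 0.316
[0.47559885 0.17353481 0.27126341] 26.971848233369105 [-0.29545221  0.47781809 -3.0233461 ] [ 0.999 -0.049 -0.   ]
```

View pics/v3a.png

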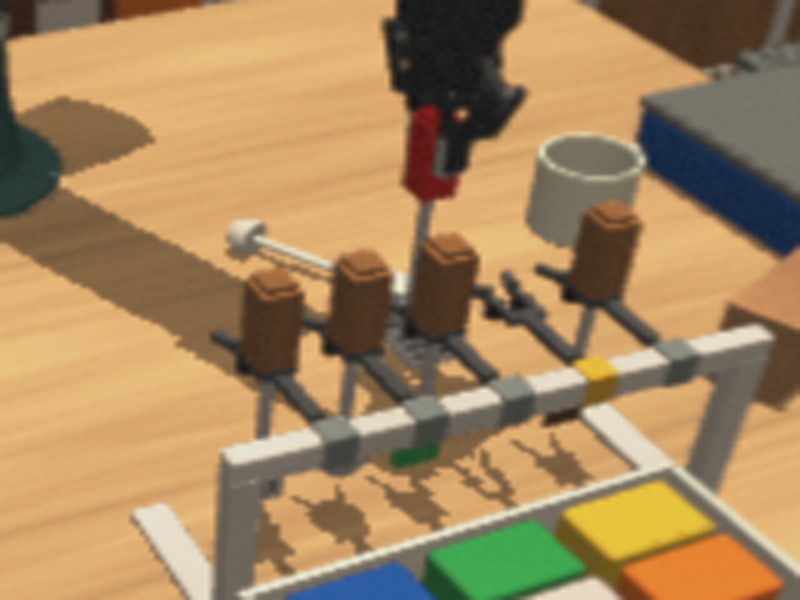

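View pics/v3b.png

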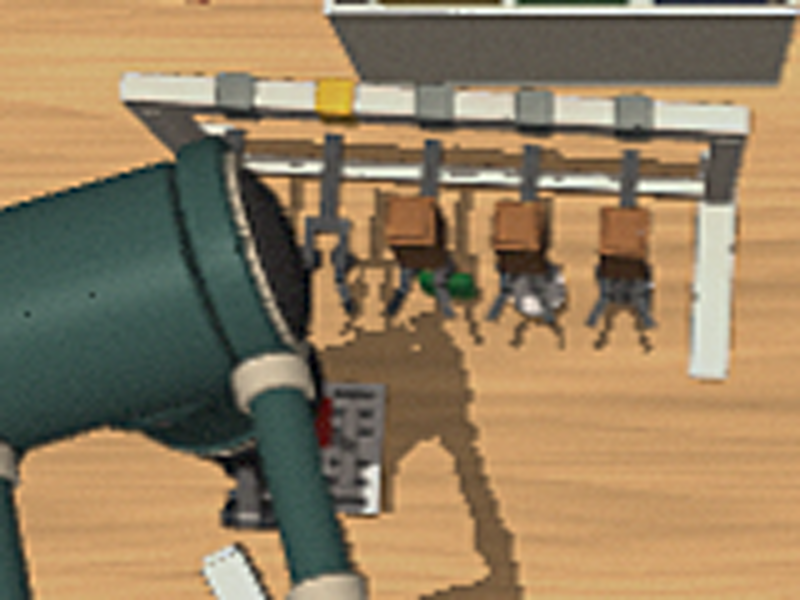

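```bash
python3 - <<'E'
from h import *
np.set_printoptions(precision=4,suppress=True)
s,t=load('scene3') if 0 else load('s3'),load('t3')
P=plane(t,[[266.6,189.8],[266,217.3]],.0755);print('top plate R edge',P,P.mean(0)+[0,.019,0])
p=s['pixels']; 
for v in range(162,196,2):
    print(v,p[v,355:376].astype(int).sum(1))
print('shank top',plane(s,[[365,169.5]],.2195))
b=t['pixels']; print(b[196:212:3,262:272].astype(int).sum(2))
print(b[185:196,262:266].astype(int).sum(2).T); print(b[212:223,262:266].astype(int).sum(2).T)
# fork tips / mount two views
E
```

```text
top plate R edge [[0.5154 0.1491 0.0755]
 [0.4305 0.15   0.0755]] [0.473  0.1685 0.0755]
162 [468 473 478 484 483 397 207 144 144 142 157 175 228 179 101  97 125 204
 387 492 506]
164 [501 503 502 506 488 339 176 146 137 146 146 154 197 205 189 174 280 473
 503 503 504]
166 [496 488 491 492 482 356 198 137 146 141 149 161 153 152 155 185 348 499
 523 525 528]
168 [514 518 519 516 511 500 463 306 170 147 156 153 160 156 183 234 435 516
 526 531 529]
170 [513 506 513 517 522 530 524 509 404 235 213 292 478 495 501 502 512 520
 514 516 513]
172 [520 514 513 518 517 527 526 519 444 288 276 381 508 518 522 520 522 518
 517 516 516]
174 [523 523 516 517 523 522 526 512 352 269 288 450 509 519 513 516 513 515
 517 521 524]
176 [524 527 523 523 523 523 519 504 338 268 310 498 518 519 522 523 521 517
 514 519 520]
178 [526 524 521 518 515 522 517 505 305 265 339 496 456 437 451 410 435 522
 542 543 541]
180 [519 527 527 528 531 527 526 454 297 272 254 277 328 338 332 341 339 364
 464 535 548]
182 [511 532 536 537 537 538 528 402 251 186 254 305 240 288 320 324 311 289
 264 320 521]
184 [370 4
[... 507 characters left out ...]
63 162 166 160
 174 249 260]
shank top [[0.4836 0.165  0.2195]]
[[127 134 227 348 301 247 277 273 267 281]
 [180 199 238 329 301 251 259 259 270 264]
 [334 329 318 302 267 264 287 286 282 262]
 [271 314 314 317 228 280 264 274 384 509]
 [476 686 689 599 193 241 254 353 466 450]
 [334 525 613 589 188 247 349 496 464 470]]
[[260 258 278 275 288 326 230 145 302 336 206]
 [244 262 278 278 291 331 270 135 289 330 210]
 [254 245 273 278 295 350 273 190 308 325 242]
 [245 266 270 270 285 347 326 293 342 324 331]]
[[465 362 133 304 461 246 496 479 494 501 492]
 [695 578 422 506 683 214 479 467 492 491 488]
 [666 669 677 685 640 213 491 475 487 500 492]
 [578 562 524 522 497 334 477 471 491 495 498]]
```

```bash
python3 - <<'E'
from h import *
s,t=load('s3')['pixels'],load('t3')['pixels']
t0=load('top0')['pixels']
cv2.imwrite('pics/f1.png',cv2.hconcat([cv2.resize(s[170:220,370:410],(400,500),interpolation=2),cv2.resize(t0[125:185,235:275],(400,600),interpolation=2)[:500]])[:,:,::-1])
cv2.imwrite('pics/f2.png',cv2.resize(s[130:210,340:390],(500,600),interpolation=2)[:,:,::-1])
E
```

```text
(no output)
```

View pics/f1.png

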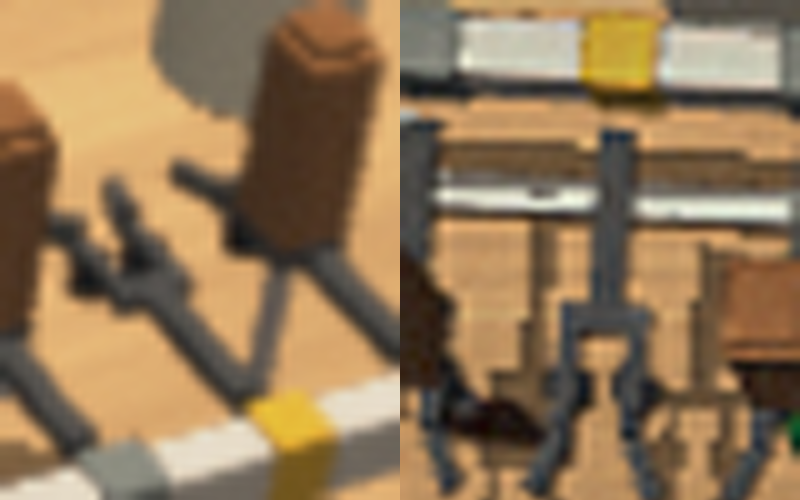

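View pics/f2.png

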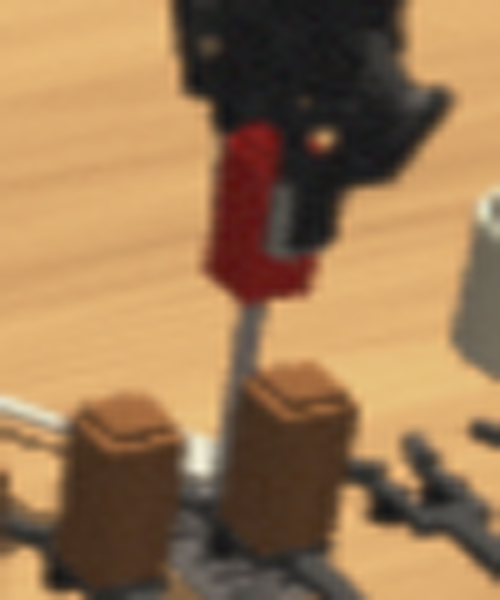

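```bash
python3 - <<'E'
from h import *
np.set_printoptions(precision=4,suppress=True)
s,t=load('s3'),load('top0')
T=[[249,173.5],[259.5,174.2],[257,129.8],[256.5,139]];S=[[381,188.5],[375.8,192.3],[398.6,212.1],[394.5,208]]
print(tri(s,S[:3],t,T[:3]))
print('top tips@.185',plane(t,T[:2],.185),'rollers',plane(t,[[252,163.5],[258.2,163.5]],.178),'stem',plane(t,[[256.5,139],[255.3,156]],.185))
print('scene tips',plane(s,S[:2],.185))
E
```

```text
[[0.5486 0.1858 0.1816 0.0037]
 [0.5499 0.1613 0.1748 0.0122]
 [0.6712 0.1633 0.1892 0.0022]]
top tips@.185 [[0.547  0.1835 0.185 ]
 [0.545  0.1542 0.185 ]] rollers [[0.5767 0.1768 0.178 ]
 [0.5767 0.1594 0.178 ]] stem [[0.6453 0.164  0.185 ]
 [0.5966 0.1667 0.185 ]]
scene tips [[0.5525 0.1848 0.185 ]
 [0.5618 0.1592 0.185 ]]
```

Both views agree: the seat is about (+111, 0) mm from the masher axis, and the hook's x direction is yawed −3°. That calls for a +5 mm sideways shift, then an approach along (1, −0.052).

```bash
python3 -m jog '[[0,5,-10,0,10],[0,5,-20,0,10],[12,4,-20,0,10],[26,4,-20,0,10],[40,3,-20,0,10],[50,2.5,-20,0,10],[60,2,-20,0,10],[65,1.5,-20,0,10],[65,1.5,-20,0,10],[65,1.5,-20,0,10]]' 100;python3 - <<'E'
from h import *
s=bot.read_state();print(s['tool_pos'],s['wrist_force'],s['torque'])
a=shot('scene','s4')['pixels'];b=shot('top','t4')['pixels']
cv2.imwrite('pics/v4a.png',cv2.resize(a[150:220,350:430],(800,600),interpolation=2)[:,:,::-1])
cv2.imwrite('pics/v4b.png',cv2.resize(b[110:235,190:350],(800,600),interpolation=2)[:,:,::-1])
E
```

```text
time: 9.15
tool_pos: [0.5403, 0.175, 0.2512]
tcp_rot: [-1.186, 1.246, -1.245]
wrist_force: [0.1, -0.2, -3.0]
width: 0.319
[0.54028872 0.17497773 0.25120757] [ 0.0722898  -0.22023448 -3.00980753] [ 0.02953157 -0.02589042  0.01195026]
```

View pics/v4a.png

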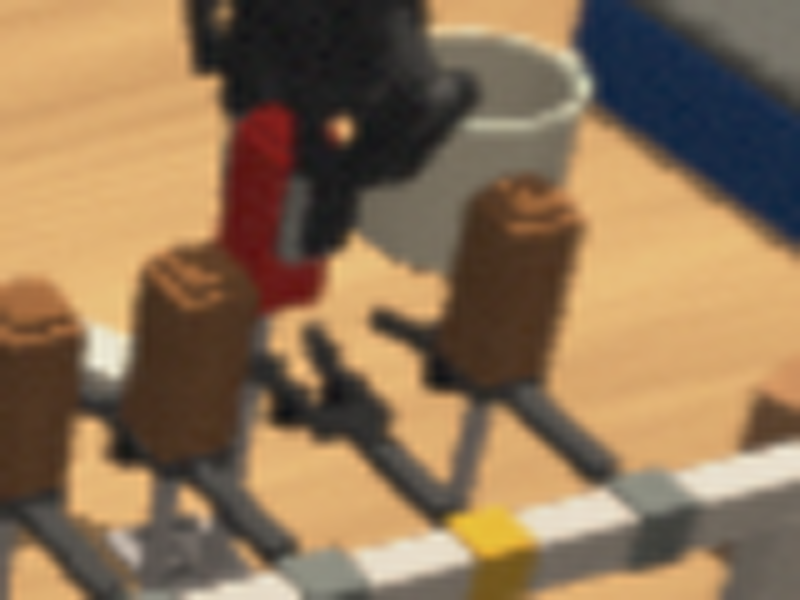

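View pics/v4b.png

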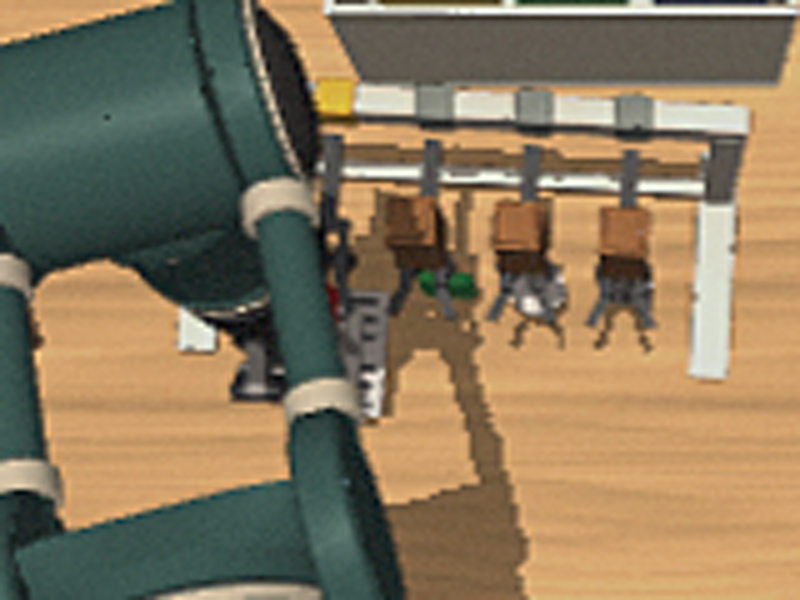

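```bash
python3 - <<'E'
from h import *
np.set_printoptions(precision=4,suppress=True)
s,t=load('s4'),load('t4')
P=plane(t,[[267.6,170.8],[266,197]],.0555);print(P,P.mean(0)+[0,.019,0])
p=s['pixels']
for v in (187,189,191,193,195,197,199): print(v,p[v,368:384].astype(int).sum(1))
for u,v in((375.8,187),(375,192),(374.3,197)): print(plane(s,[[u,v]],.1995-(v-186.5)*.003))
E
```

```text
[[0.5783 0.1494 0.0555]
 [0.4952 0.1535 0.0555]] [0.5368 0.1704 0.0555]
187 [164 155 165 166 165 165 158 180 280 430 502 510 441 391 447 508]
189 [157 156 163 161 160 164 168 218 304 488 508 494 276 163 250 439]
191 [152 158 166 171 159 159 165 171 199 311 393 505 368 183 127 217]
193 [158 162 170 170 162 159 146 131 131 156 284 500 513 352 164 141]
195 [166 169 164 166 159 168 220 244 238 132 134 177 229 325 146  77]
197 [164 164 166 158 161 177 255 321 370 165  84  93 141 181 117 113]
199 [163 168 173 165 165 184 276 385 403 241 168 170 176 139 134 137]
[[0.5527 0.1633 0.198 ]]
[[0.5574 0.1594 0.183 ]]
[[0.5624 0.1557 0.168 ]]
```

```bash
python3 -m jog '[[5,0.5,0,0,10],[10,0.5,0,0,10],[15,0,0,0,10],[18,0,0,0,10],[20,0,0,0,10],[22,0,0,0,10],[24,-0.3,0,0,10],[25,-0.3,0,0,10],[25,-0.3,0,0,10],[25,-0.3,0,0,10]]' 100;python3 - <<'E'
from h import *
s=bot.read_state();print(s['tool_pos'],s['wrist_force'],s['torque'])
a=shot('scene','s5')['pixels']
cv2.imwrite('pics/v5a.png',cv2.resize(a[150:220,350:430],(800,600),interpolation=2)[:,:,::-1])
E
```

```text
time: 10.5
tool_pos: [0.5656, 0.1747, 0.2513]
tcp_rot: [-1.186, 1.245, -1.245]
wrist_force: [-0.1, 0.4, -3.8]
width: 0.318
[0.56558743 0.17468954 0.25130586] [-0.12185605  0.37271486 -3.83127656] [ 0.03024004  0.00157293 -0.05519352]
```

View pics/v5a.png

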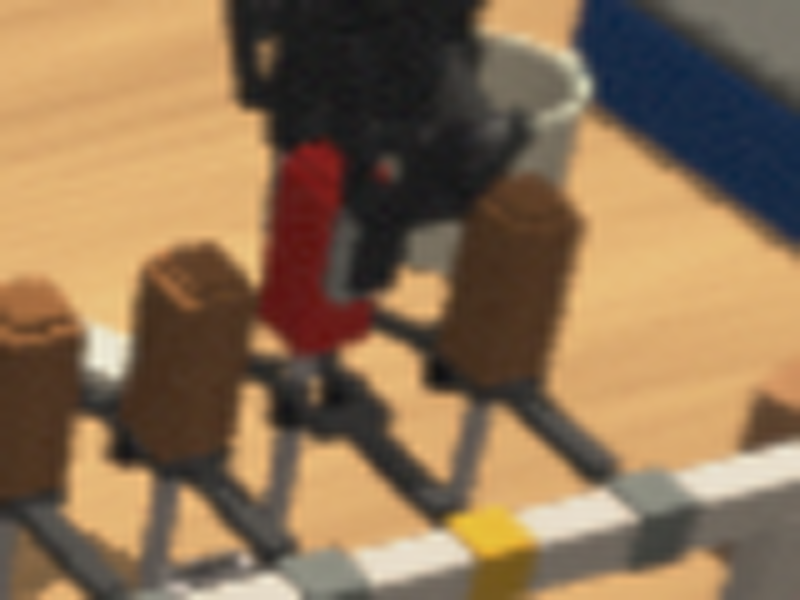

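The shank is between the flared prongs at zoom (300,365), with no contact force so far. I push on slowly.

```bash
python3 -m jog '[[2,-0.1,0,0,10],[4,-0.2,0,0,10],[6,-0.3,0,0,10],[8,-0.4,0,0,10],[10,-0.5,0,0,10],[12,-0.6,0,0,10],[14,-0.7,0,0,10],[15,-0.8,0,0,10],[16,-0.8,0,0,10],[16,-0.8,0,0,10]]' 110
```

```text
time: 11.8
tool_pos: [0.5813, 0.1737, 0.251]
tcp_rot: [-1.187, 1.246, -1.245]
wrist_force: [-3.7, -3.1, -2.9]
width: 0.316
```

```bash
python3 -m jog '[[1,0,0,0,10],[2,-0.1,0,0,10],[3,-0.2,0,0,10],[4,-0.2,0,0,10],[5,-0.3,0,0,10],[6,-0.3,0,0,10],[7,-0.4,0,0,10],[8,-0.4,0,0,10],[8,-0.4,0,0,10],[8,-0.4,0,0,10]]' 110;python3 - <<'E'
from h import *
s=bot.read_state();print(s['tool_pos'],s['wrist_force'],s['torque'])
E
```

```text
time: 13.05
tool_pos: [0.5904, 0.1739, 0.2517]
tcp_rot: [-1.183, 1.244, -1.246]
wrist_force: [-1.1, 0.0, -3.1]
width: 0.314
[0.59039549 0.1738528  0.25171448] [-1.06888861  0.0076718  -3.06367624] [ 0.03506214  0.22293301 -0.03705828]
```

```bash
python3 - <<'E'
from h import *
a=shot('scene','s6')['pixels'];b=shot('top','t6')['pixels']
cv2.imwrite('pics/v6a.png',cv2.resize(a[150:220,350:430],(800,600),interpolation=2)[:,:,::-1])
cv2.imwrite('pics/v6b.png',cv2.resize(b[110:235,190:350],(800,600),interpolation=2)[:,:,::-1])
s=bot.read_state();print(s['wrist_force'],s['torque'])
E
```

```text
[-0.74996108  0.8978394  -2.1570014 ] [0.15030212 0.12106071 0.00794153]
```

View pics/v6a.png

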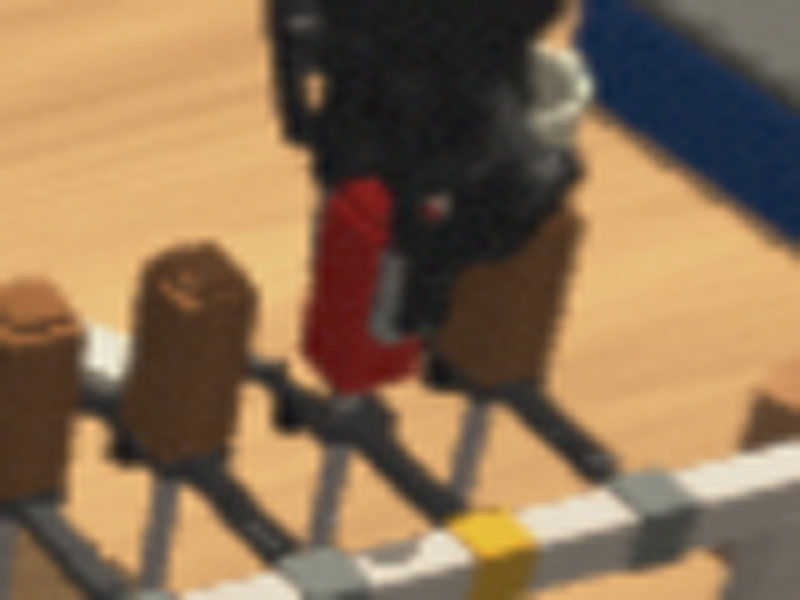

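View pics/v6b.png

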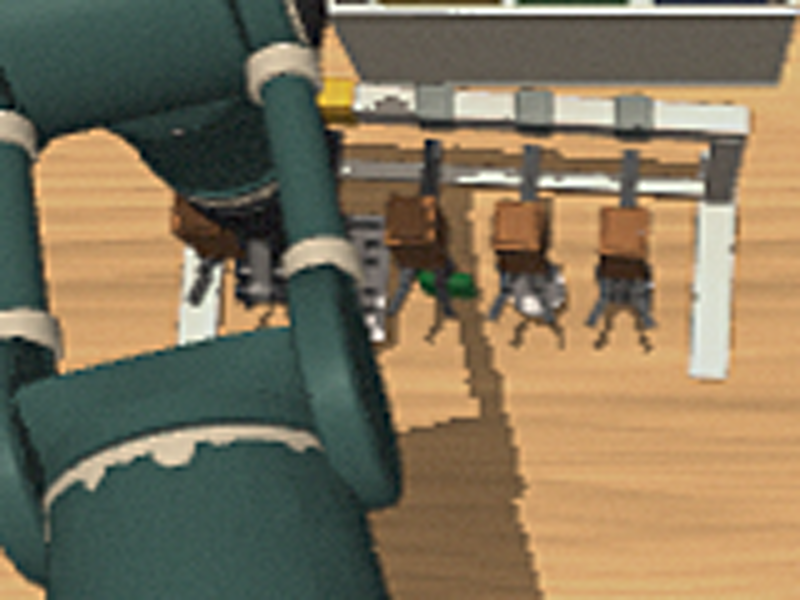

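```bash
python3 - <<'E'
from h import *
np.set_printoptions(precision=4,suppress=True)
s=load('s6');p=s['pixels']; print(bot.read_state()['tool_pos'])
for v in range(194,214,2): print(v,p[v,374:396].astype(int).sum(1))
for dx in(-10,-5,0,5,10): print(dx,proj(s,[[.5937+dx/1e3,.165-dx*5e-5,.197],[.5937+dx/1e3,.165-dx*5e-5,.165]]))
# diff vs initial: fork/stem shift
a=load('s5')['pixels'].astype(int);b=p.astype(int)
for v in (205,208,210): print(v,a[v,382:404].sum(1),b[v,382:404].sum(1))
E
```

```text
[0.5902 0.1738 0.2517]
194 [256 269 179 130 178 340 496 466 277 161 152 160 164 175 221 269 366 397
 211 104  84 113]
196 [430 504 471 229 103 126 153 180 216 196 222 242 179 214 365 499 514 512
 497 482 464 445]
198 [514 531 508 215  78  86 122 141 135 171 168 160 147 156 165 291 485 500
 504 513 507 485]
200 [515 535 525 408 264 256 304 179 125 126 127 134 149 146 171 300 497 516
 516 511 510 479]
202 [509 519 521 522 522 517 525 492 305 252 252 247 159 133 150 171 299 495
 518 518 496 376]
204 [524 531 533 533 535 540 532 511 309 263 319 496 477 240 131 138 160 203
 341 487 487 326]
206 [390 520 533 525 521 514 505 428 288 276 361 505 512 492 395 202 132 153
 155 220 287 258]
208 [175 308 483 517 524 521 506 342 263 303 447 514 517 509 503 466 323 179
 131 151 156 173]
210 [157 169 229 370 499 514 496 300 275 374 488 500 497 501 494 498 490 460
 326 177 190 279]
212 [196 192 216 179 222 350 401 278 282 372 487 497 499 500 504 510 499 442
 514 620 607 515]
-10 [[382.0254 192.7253]
 [380.6486 200.8477]]
-5 [[382.8931 193.6787]
 [381.4959 201.8093]]
0 [[383.7662 194.6383]
 [382.3486 202.7769]]
5 [[384.6449 195.604 ]
 [383.2065 203.7507]]
10 [[385.5292 196.5759]
 [384.0697 204.7305]]
205 [521 512 517 513 503 400 214 132 142 157 225 377 460 297 282 359 485 496
 499 495 498 504] [286 272 349 506 504 402 218 129 137 168 226 371 460 294 276 359 487 498
 495 498 499 501]
208 [516 519 518 518 516 513 504 468 325 188 184 230 238 221 291 435 500 513
 514 517 521 526] [263 303 447 514 517 509 503 466 323 179 131 151 156 173 274 428 489 498
 509 510 519 530]
210 [512 510 505 498 497 497 497 490 489 457 327 183 244 394 466 480 483 485
 493 553 632 649] [275 374 488 500 497 501 494 498 490 460 326 177 190 279 379 463 472 470
 489 545 632 653]
```

The shank is at the slot end with little push left and the hook almost home, so it has snapped in. Next I ease off 4 mm and check.

```bash
python3 -m jog '[[-1,0,0,0,10],[-2,0.1,0,0,10],[-3,0.1,0,0,10],[-4,0.2,0,0,10],[-4,0.2,0,0,10],[-4,0.2,-2,0,10],[-4,0.2,-4,0,10],[-4,0.2,-6,0,10],[-4,0.2,-6,0,10],[-4,0.2,-6,0,10]]' 110;python3 - <<'E'
from h import *
s=bot.read_state();print(s['tool_pos'],s['wrist_force'],s['torque'])
E
```

```text
time: 14.4
tool_pos: [0.5856, 0.1737, 0.2452]
tcp_rot: [-1.186, 1.246, -1.245]
wrist_force: [0.1, -0.6, -2.3]
width: 0.317
[0.58562909 0.17365537 0.24519457] [ 0.1095876  -0.59368378 -2.27843898] [-0.03935605  0.00671263  0.01766563]
```

```bash
python3 -m jog '[[0,0,-1,0,10],[0,0,-2,0,10],[0,0,-3,0,10],[0,0,-4,0,10],[0,0,-5,0,10],[0,0,-6,0,10],[0,0,-6.5,0,10],[0,0,-7,0,10],[0,0,-7,0,10],[0,0,-7,0,10]]' 110;python3 - <<'E'
from h import *
s=bot.read_state();print(s['tool_pos'],s['wrist_force'],s['torque'])
E
python3 -m jog '[[0,0,-0.5,0,10],[0,0,-0.5,0,10],[0,0,-1,0,10],[0,0,-1,0,10],[0,0,-1.5,0,10],[0,0,-1.5,0,10],[0,0,-2,0,10],[0,0,-2,0,10],[0,0,-2,0,10],[0,0,-2,0,10]]' 110;python3 - <<'E'
from h import *
s=bot.read_state();print(s['tool_pos'],s['wrist_force'],s['torque'])
a=shot('scene','s7')['pixels']
cv2.imwrite('pics/v7a.png',cv2.resize(a[150:220,350:430],(800,600),interpolation=2)[:,:,::-1])
E
```

```text
time: 15.65
tool_pos: [0.5856, 0.1737, 0.2383]
tcp_rot: [-1.186, 1.245, -1.245]
wrist_force: [-0.8, -0.4, -3.0]
width: 0.315
[0.58564353 0.17369307 0.23826407] [-0.76673136 -0.43890898 -2.98886559] [-0.05473932 -0.09048231 -0.00089555]
time: 16.9
tool_pos: [0.5859, 0.1737, 0.2368]
tcp_rot: [-1.185, 1.245, -1.246]
wrist_force: [-1.1, -0.3, 1.4]
width: 0.313
[0.58592741 0.17371218 0.23681267] [-1.13066133 -0.30391401  1.42154711] [-0.15875985  0.04841795 -0.00881518]
```

View pics/v7a.png

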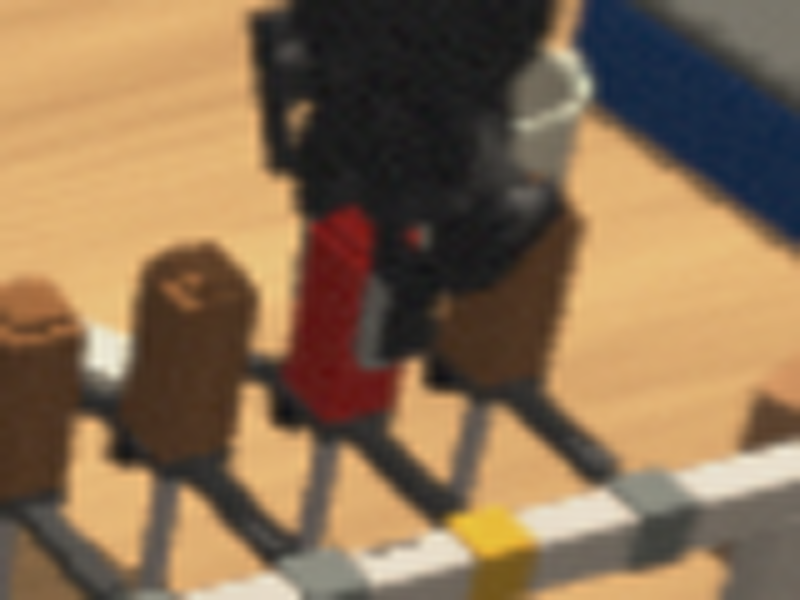

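```bash
python3 -m jog '[[0,0,-0.5,0,10],[0,0,-0.5,0,10],[0,0,-1,0,10],[0,0,-1,0,10],[0,0,-1,0,10],[0,0,-1,0,10],[0,0,-1,0,10],[0,0,-1,0,10],[0,0,-1,0,10],[0,0,-1,0,10]]' 110;python3 - <<'E'
from h import *
s=bot.read_state();print(s['tool_pos'],s['wrist_force'],s['torque'])
E
```

```text
time: 18.2
tool_pos: [0.5864, 0.1737, 0.2368]
tcp_rot: [-1.184, 1.244, -1.246]
wrist_force: [0.3, -1.8, 6.6]
width: 0.317
[0.58643028 0.17367467 0.23677013] [ 0.29417316 -1.77519946  6.63703185] [-0.25741553  0.11675705 -0.00063834]
```

Force went up 5 N with no further descent, so the handle is solidly home. I relieve the load and release.

```bash
python3 -m jog '[[0,0,0.5,0,10],[0,0,1,0,10],[0,0,1.5,0,10],[0,0,1.5,0,10],[0,0,1.5,0,10],[0,0,1.5,0,10],[0,0,1.5,0,10],[0,0,1.5,0,10],[0,0,1.5,0,10],[0,0,1.5,0,10]]' 40;python3 - <<'E'
from h import *
s=bot.read_state();print(s['tool_pos'],s['wrist_force'],s['torque'])
E
python3 -m jog '[[0,0,0,0,24],[0,0,0,0,27],[0,0,0,0,28],[0,0,0,0,29],[0,0,0,0,31],[0,0,0,0,34],[0,0,0,0,38],[0,0,0,0,44],[0,0,0,0,50],[0,0,0,0,50]]' 20;python3 - <<'E'
from h import *
s=bot.read_state();print(s['tool_pos'],s['wrist_force'],s['width']*85.4)
a=shot('scene','s8')['pixels']
cv2.imwrite('pics/v8a.png',cv2.resize(a[150:220,350:430],(800,600),interpolation=2)[:,:,::-1])
E
```

```text
time: 19.45
tool_pos: [0.5857, 0.1737, 0.2368]
tcp_rot: [-1.185, 1.245, -1.245]
wrist_force: [1.5, -0.7, 3.3]
width: 0.316
[0.58568658 0.17373084 0.23676591] [ 1.46227624 -0.68672007  3.29321279] [-0.10733553 -0.11376295  0.02393377]
time: 20.7
tool_pos: [0.5857, 0.1737, 0.2368]
tcp_rot: [-1.185, 1.245, -1.245]
wrist_force: [-0.9, 0.1, 0.6]
width: 0.581
[0.58566084 0.17367214 0.23680309] [-0.92734014  0.07384124  0.57002774] 49.639701911930004
```

View pics/v8a.png

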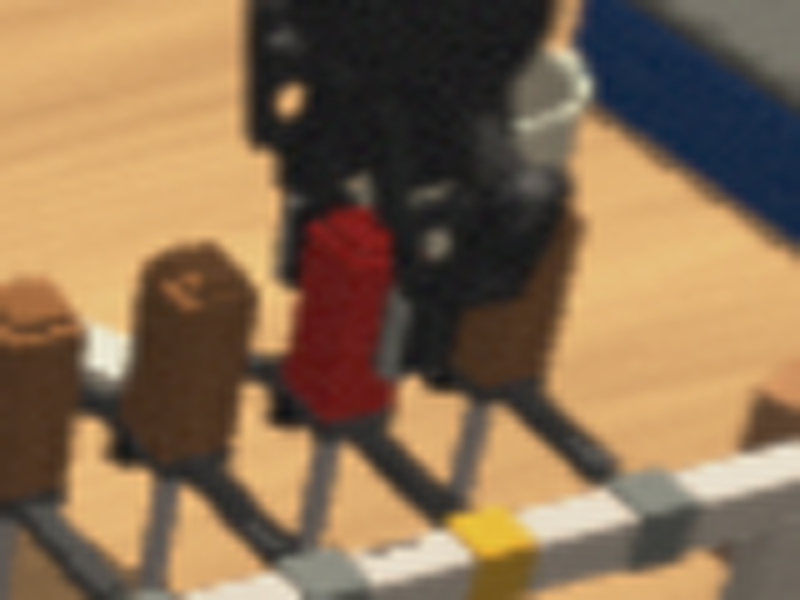

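The masher hangs upright and level with its neighbours, and the fingers are off it. I raise the gripper and back away.

```bash
python3 -m jog '[[0,0,10,0,55],[0,0,25,0,55],[0,0,45,0,55],[0,0,75,0,55],[0,0,105,0,55],[0,0,130,0,55],[-30,-40,130,0,55],[-60,-90,130,0,55],[-80,-150,130,0,55],[-80,-210,130,0,55]]'
python3 -m jog '[[0,-50,0,0,55],[0,-90,0,0,55],[0,-90,0,0,55],[0,-90,0,0,55],[0,-90,0,0,55],[0,-90,0,0,55],[0,-90,0,0,55],[0,-90,0,0,55],[0,-90,0,0,55],[0,-90,0,0,55]]';python3 - <<'E'
from h import *
a=shot('scene','s9');b=shot('top','t9')
cv2.imwrite('pics/v9a.png',cv2.resize(a['pixels'][150:240,310:430],(800,600),interpolation=2)[:,:,::-1])
cv2.imwrite('pics/v9b.png',cv2.resize(b['pixels'][110:235,190:350],(800,600),interpolation=2)[:,:,::-1])
for c,roi in((a,(360,405,160,205)),(b,(225,275,140,175))):
    h=cv2.cvtColor(c['pixels'],cv2.COLOR_RGB2HSV).astype(int)
    m=(((h[...,0]<5)|(h[...,0]>172))&(h[...,1]>170)&(h[...,2]>150)); x0,x1,y0,y1=roi
    p=np.argwhere(m[y0:y1,x0:x1])[:,::-1]+[x0,y0]; print(len(p),p.mean(0),plane(c,[p.mean(0)],.26))
E
```

```text
time: 22.0
tool_pos: [0.5046, -0.0375, 0.3693]
tcp_rot: [-1.184, 1.242, -1.246]
wrist_force: [0.5, -0.4, -0.5]
width: 0.642
time: 23.25
tool_pos: [0.5056, -0.1263, 0.3667]
tcp_rot: [-1.185, 1.246, -1.245]
wrist_force: [0.5, -0.1, -0.2]
width: 0.648
43 [386.55813953 176.8372093 ] [[0.58994063 0.16709946 0.26      ]]
92 [249.82608696 154.52173913] [[0.58366916 0.16811603 0.26      ]]
```

View pics/v9a.png

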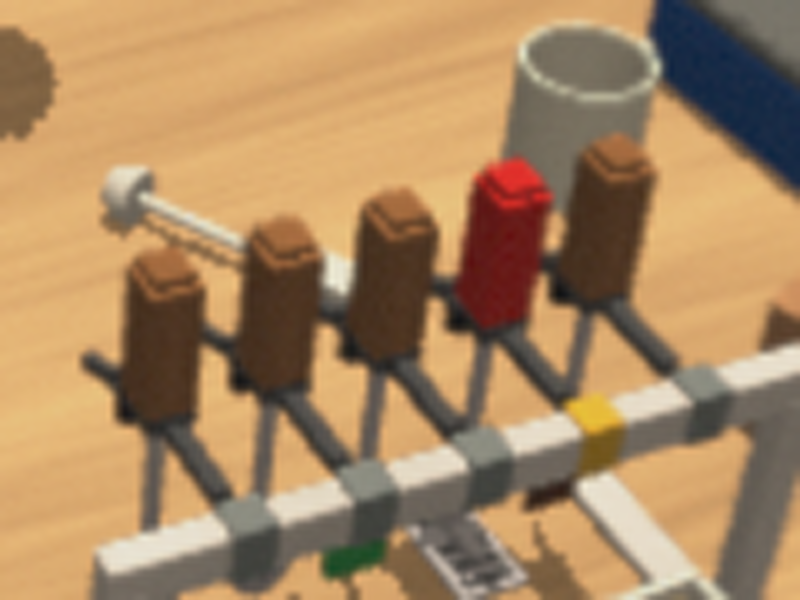

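View pics/v9b.png

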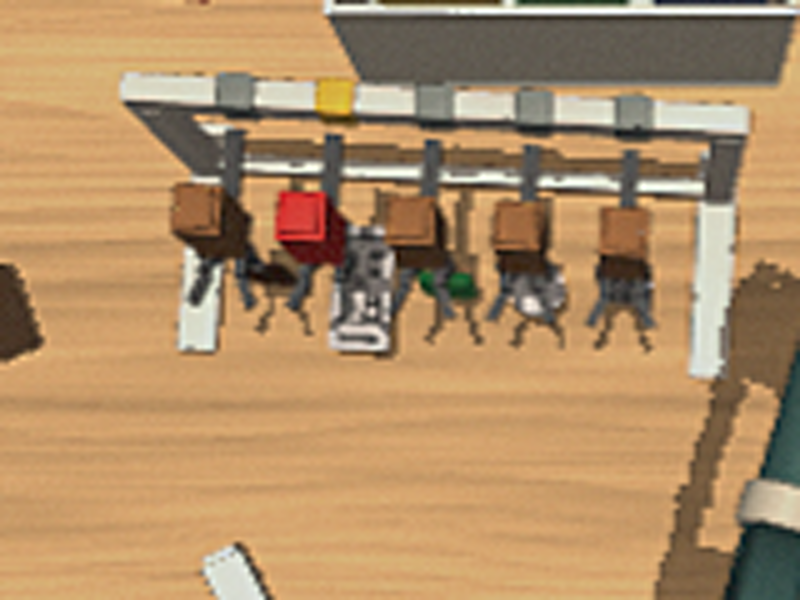

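The masher is in line with its neighbours: red at (313,215) in the top zoom, wood tops either side. Measured in the top view it is at (0.5837, 0.1681), against an expected (0.5835, 0.169). The neighbours have not moved. Handing in.

```bash
python3 -c "
from workcell import bot
print(bot.read_state()['time']);print(bot.finish_job())"
```

```text
23.35
the job is handed in; nothing more can be done
None
```

The masher is hanging on the empty hook (second from the left, yellow mount), and I handed the job in at 23.35 s. No verdict was reported.

- **What I did:** I gripped the handle front and back, lined it up with the fork from both cameras, and pushed it slowly in until the rollers let it through. I then eased off 4 mm and lowered it. Pressing 1 mm further raised the force by 5 N with no movement, so I took the handle as home, then released and backed away.
- **Last checks:** In the top view the handle is at (0.584, 0.168), against an expected (0.5835, 0.169). In the pictures it looks upright, the plate looks in line, and the hook looks forward at its place. The neighbours look where they were, judged by eye.
- **What disagreed or went unmeasured:**
  - The two cameras differ by 4–10 mm in x. I used offsets within each view; the scene view alone puts the handle at (0.590, 0.167), about 4 mm from where it expected the seat.
  - The peak push at the snap fell between readings; the highest I read was about 5 N. I inferred the snap from the drop to about 1 N and from the pictures.
  - My direct triangulation of the prong tips was poor (0.175–0.182 m high). I relied on the mount's height, the 0.185 m in the text, and contact being felt there.

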